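Unclamp an injector insert and show its tip to the inspection camera

TASK

Turn the clamp knob on the aluminium service block clockwise until it clicks past its detent and rests at its far stop, then draw the clamped steel injector insert out of its bore. Hold the insert's tip in the air at the inspection camera's focus point, 50 mm in front of the middle of the lens, with the insert in line with the lens axis and its tip pointing straight into the lens. Finish while still holding it there, quite still; touch the camera with nothing and leave the plug and everything else on the bench where it is.

Things in the scene. Friction and masses are not known exactly. Their poses are not given: they have to be found in the camera images.
- block: Fixed aluminium service block, 90 (x) x 190 (y) x 60 mm high, on the bench. Origin: centre of its underside. Along its y axis: the insert's bore at y = +62 mm, the clamp knob's upright axis at y = 0, the plug's bore at y = -62 mm, all at x = 0. The bores are 17 mm wide and 46 mm deep from the top face.
- clamp (a joint): Clamp knob angle, rad, growing clockwise seen from above. 0 = clamped: its steel toe lies 1.5 mm above the insert's flange, so the insert cannot come up. 1.2 = open, at its stop, toe well clear. A spring detent resists with up to about 0.12 N m: let go before 0.6 it springs back to 0; beyond 0.6 it snaps on to 1.2 and stays.
- clamp_grip (a point): Point on the knob's axis where to grip, 37 mm above the block's top face; turns with the knob. The grip is a black upright bar, 44 mm long (x axis) and 14 mm thick (y), 12.5 to 52.5 mm above the top face; z is up. Below it the steel toe (16 mm wide, reaching 50 mm from the axis, top 12.5 mm above the face) points 0.6 rad clockwise of x.
- insert: Loose steel insert, 88 mm long, 110 g, upright in its bore. Origin: centre of its tip (lower end); z runs from tip to head. Nozzle 8 mm diameter to z = 8 mm, shaft 14 mm to z = 40, flange 36 mm from z = 40 to 45, round neck 18 mm from z = 45 to 88: grip at about z = 75. The flange lies on the block's top face, so the tip is 40 mm below that face; neck 62 mm from the knob's axis.
- plug: Bystander: short steel blanking plug in the block's other bore, not clamped; cap 28 mm diameter standing 16 mm above the block's top face. Origin: its lower end, 30 mm below the top face.
- camera: Fixed inspection camera on a round foot 100 mm in diameter. Origin: centre of the foot's underside. White barrel 36 mm in diameter, with a black ring light (54 mm) at its upper end, looking obliquely up, leaning 30 degrees off vertical to this frame's -x; the lens front is at x = -30, z = 130 mm. A post 14 mm thick, 114 mm high, stands behind it at x = +36 mm.
- focus (a point): The focus point in the air, 50 mm straight in front of the lens front (at x = -55 mm, z = 173 mm of the camera's frame). Its z axis is the lens axis pointing out of the lens, obliquely up, 30 degrees off the vertical. The insert's tip belongs here with the insert's z axis along this z axis; its turn about that axis does not matter.
- rack: Bystander: fixed white rack of small amber vials, 100 x 100 mm, 41 mm high with the vials; it stands on the other side of the block from the camera. Origin: underside centre.
- wrench: Bystander: loose steel wrench 160 mm long lying flat along its x axis.
- driver: Bystander: loose screwdriver 170 mm long lying flat along its x axis.
- solvent: Bystander: loose amber bottle, 56 mm diameter, 120 mm high, beyond the block. Origin: underside centre.
- jar: Bystander: loose small white jar, 48 mm diameter, 50 mm high, just beyond the block. Origin: underside centre.
- beaker: Bystander: loose glass beaker, 68 mm diameter, 85 mm high, beyond the block. Origin: underside centre.
Things that resemble listed ones, but are neither listed nor needed, are in the scene too. What is shaped like the insert but turquoise is not meant.

How it is judged (in metres and radians):
On the way, in this order (a step that is already met when the one before it is completed fails the run):
1. the clamp knob is past its detent, at its far stop (value of joint clamp above 1.05 rad), for 0.2 s.
2. the insert is out of its bore, in the gripper (z of insert in the frame of block above 0.062 m and contact force between the fingers and insert above 1 N), for 0.1 s.
At the end, for the whole second after the job is handed in: The clamp stands open (beyond 1.05 rad); the robot's fingers hold the insert still in the air with its tip within 15 mm of the focus point, its axis within 12 degrees of the lens axis, tip towards the lens, nothing else carrying it, and stay so for the last second (value of joint clamp above 1.05 rad and distance between insert and focus below 0.015 m and angle between the z axis of insert and the z axis of focus, either way round below 0.21 rad and angle between insert's own z axis and vertical below 0.9 rad and height (world z) of insert above 0.14 m and contact force between the fingers and insert above 1 N and contact force between insert and camera below 0.2 N and linear speed of insert below 0.03 m/s and angular speed of insert below 0.3 rad/s); the arm keeps its last pose, push and grip.
It fails at once if the camera is touched (contact force between camera and anything else above 2 N).
It fails at once if the plug is disturbed (distance of plug from where it was at the start of the episode above 0.012 m).
It fails at once if the vials are struck (contact force between rack and anything else above 5 N).
It fails at once if a bystander is displaced (distance of any of wrench, driver, solvent, jar, beaker from where it was at the start of the episode above 0.03 m).
It also fails if it takes over 53 s, if anything falls off the work surface, if the arm or the gripper's body presses on something with over 40 N, if the wrist force passes 120 N, or if a joint passes its speed limit or range.

ROBOT

A 6-joint arm with a two-finger parallel gripper is mounted at the origin on the work surface. World frame = base frame: x ahead of the robot, y to its left, z up, the work surface at z = 0. Lengths are in mm, angles in rad, forces in N, time in s.
With the tool pointing down it reaches from about 250 to 725 mm from the base axis. Payload 4 kg.
Tool frame: the origin (TCP) lies midway between the tips of the shut fingers; the grasp point (between the pads) lies 19 mm behind it (ctrl.tcp_to_grasp is the distance from the TCP to the grasp point, in mm); z points along the fingers, y is the direction in which the jaws open and shut (so a half turn about z gives the same grasp; the last joint's range is limited). The gripper opens to 85 mm and grips with 20 to 120 N. Pads are 22 mm wide; open, the fingers measure 114 mm over their backs; the gripper's body (76 mm by 85 mm) begins 54 mm behind the grasp point. The pads swing forward as they close: fully open they stand 13 mm farther back than shut.
Start: joints at [-1.301, 0.241, 0.005, 1.335, 0, 1.571], TCP at [133.267, -481.912, 231.306] pointing down, gripper open.
Joint ranges: [-2.72, 2.72], [-1.05, 1.87], [-1.09, 1.28], [-1.99, 2.15], [-1.42, 1.44], [-3.14, 3.14]. Speed limits (rad/s): [2.79, 2.79, 3.14, 3.14, 3.14, 3.14].

INTERFACE

Orientations are given as a unit quaternion [x, y, z, w].
In Python, from rig import ctrl, vision, ticket gives the robot as it stands. The module is installed in compiled form; this text tells all that it offers.
- The arm moves only by the tool drive_tool, never from a script. Its arguments are lists of equal length, an entry for each row: "delta_rot": the turn, a rotation vector about the tool's x, y, z as a fraction of full scale, a list of three; "delta_pos": the shift along the tool's x, y, z as a fraction of full scale, a list of three; "hand": the finger opening in mm, from 0 to 85.4. A call has 1 to 10 rows; each row shifts and turns the commanded pose from where the row before left it, along the tool's axes as they then stand; what a row does not reach is not made up. Full scale, the value 1, is 0.03 m for a shift and 8 degrees for a turn. A row lasts 1/8 s, in which the tool goes at most 62.5 mm and 10.7 degrees, less where a joint would pass 70% of its speed; a pose out of reach is approached as far as the arm can. A call with a number of a shift or a turn outside -1 to 1 is refused whole. A call with a gripper value outside its range is refused whole. The fingers move at their own pace and stop on an object; the grip force is fixed at half the most. Time passes only in rows, so rows that do not move let the fingers close. It gives the time, the measured TCP pose, the force and the opening at its end, in the units of the state.
- ctrl.sense(): the state, without advancing time (a new reading comes with each control period).
- vision.capture(name): name is "side" or "top"; returns a dict with "frame" (400x640x3 uint8, red, green, blue), "K" (3x3 intrinsics, pixels), "pose" (4x4, takes a point from camera to world coordinates). Camera axes: x right, y up, looking along -z (the intrinsics and any distortion apply to the point x, -y, -z); pixel columns grow to the right and rows downward; lengths in mm; the calibration is good to about 2 mm. A picture is of the moment at which its call begins. There is no depth.
- ticket.job_done(): hands the job in, once; it reports no verdict.
The state is a dict: "clock": time; "joint_pos": joint angles; "qvel": joint speeds; "joint_efforts": joint torques, N m; "eef_pos": TCP position; "orientation": TCP orientation; "contact_force": force on the tool from outside, world axes, zero at the start; "ft_torque": the same for the moment, N m; "grip_width": finger opening in mm.
Only numpy, scipy, OpenCV 4.12 (cv2) and the standard library are available. Lean on these libraries where they do the work, as an engineer would, in place of code of your own. Each camera call takes 0.05 s, during which the arm holds its last target. There are 200 camera calls.

## Working session

There is one attempt and no reset: what is moved stays moved. The work goes in short steps, Python scripts to look and compute and a tool call to move; the robot and the scene stay as the last step left them, time stands still between calls to the robot, and variables do not carry over. Pictures are saved under pics/ and viewed, about 8 in all and at most 12, crops included, and the job is handed in when it is done.

Besides the shell and the picture viewer there is one more tool, called after ">>>" by a JSON object that holds its "op" and its "data", one argument or row to a line. drive_tool: Moves the arm, as the interface text tells. Its arguments: {"type":"object","properties":{"delta_rot":{"type":"array","items":{"type":"array","items":{"type":"number","minimum":-1,"maximum":1}}},"delta_pos":{"type":"array","items":{"type":"array","items":{"type":"number","minimum":-1,"maximum":1}}},"hand":{"type":"array","items":{"type":"number"}}},"required":["delta_rot","delta_pos","hand"]}

```bash
mkdir -p pics; python3 - <<'E'
from rig import ctrl,vision
import cv2,numpy as np
print(ctrl.sense(), ctrl.tcp_to_grasp)
for n in("side","top"):
    c=vision.capture(n); cv2.imwrite(f"pics/{n}0.png",c["frame"][:,:,::-1]); print(n,c["K"],c["pose"].round(4),[k for k in c])
    np.savez(f"{n}0.npz",**{k:c[k] for k in("frame","K","pose")})
E
```

```text
{'clock': 0.0, 'joint_pos': array([-1.30099832e+00,  2.41435130e-01,  3.71762141e-03,  1.33515830e+00,
       -2.49257672e-05,  1.57081231e+00]), 'qvel': array([ 0.00068646, -0.00148396, -0.00088041,  0.00030252, -0.00120578,
       -0.00091977]), 'joint_efforts': array([-1.41318492e-04, -3.72316110e+01,  2.52408868e+01,  1.68390427e-02,
        1.57566969e-04, -2.79268043e-06]), 'eef_pos': array([ 133.09609724, -481.31776852,  230.39934281]), 'orientation': array([ 9.90915456e-01,  1.34482255e-01, -1.52192751e-04, -1.02861656e-03]), 'contact_force': array([1.28626288, 0.60106565, 0.31603643]), 'ft_torque': array([ 0.01003086, -0.02509569, -0.02140996]), 'grip_width': 85.3901168617012} 18.700000000000003
side [[471.12388142   0.         321.57586339]
 [  0.         471.12388142 193.03622354]
 [  0.           0.           1.        ]] [[-7.908000e-01  3.255000e-01 -5.183000e-01 -1.156340e+01]
 [-6.119000e-01 -4.406000e-01  6.568000e-01  7.509887e+02]
 [-1.460000e-02  8.366000e-01  5.476000e-01  7.301712e+02]
 [ 0.000000e+00  0.000000e+00  0.000000e+00  1.000000e+00]] ['frame', 'K', 'pose']
top [[483.00246315   0.         319.41376573]
 [  0.         483.00246315 205.96626958]
 [  0.           0.           1.        ]] [[ 1.2300000e-02  9.9310000e-01 -1.1640000e-01  4.2431330e+02]
 [-9.9990000e-01  1.1600000e-02 -6.3000000e-03  2.4274100e+01]
 [-4.9000000e-03  1.1640000e-01  9.9320000e-01  1.5063693e+03]
 [ 0.0000000e+00  0.0000000e+00  0.0000000e+00  1.0000000e+00]] ['frame', 'K', 'pose']
```

View pics/top0.png

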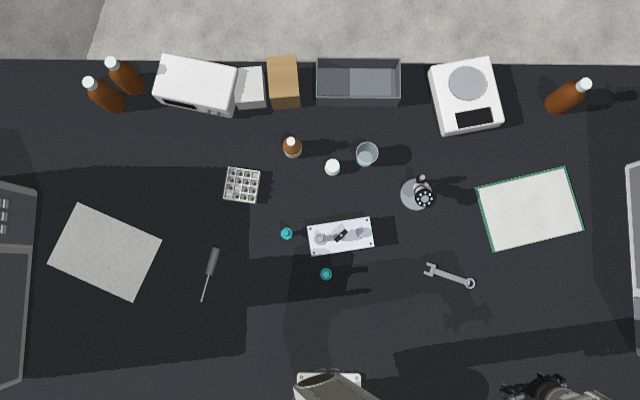

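View pics/side0.png

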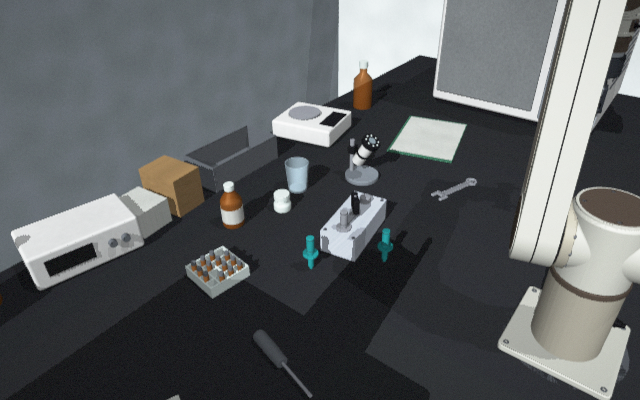

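The top view shows the block at about (340,236), with the insert at its left end (320,238), the plug at right (363,231), and the camera at (418,195). In the side view the insert neck is at (344,218), the knob at (355,203) and the camera barrel at (363,155). Next I'll measure on enlarged crops.

```bash
cat > h.py <<'E'
import numpy as np,cv2
def load(n,i=0): return dict(np.load(f"{n}{i}.npz"))
def ray(c,u,v):
    K=c["K"]; d=np.array([(u-K[0,2])/K[0,0],-(v-K[1,2])/K[1,1],-1.0]); return c["pose"][:3,3],c["pose"][:3,:3]@d
def onz(c,u,v,z):
    o,d=ray(c,u,v); return o+d*(z-o[2])/d[2]
def proj(c,p):
    q=c["pose"][:3,:3].T@(np.asarray(p,float)-c["pose"][:3,3]); K=c["K"]
    return np.array([K[0,2]+K[0,0]*q[0]/-q[2],K[1,2]+K[1,1]*q[1]/q[2]])
def two(a,pa,b,pb):
    (o1,d1),(o2,d2)=ray(a,*pa),ray(b,*pb); A=np.c_[d1,-d2]; s=np.linalg.lstsq(A,o2-o1,rcond=None)[0]
    x,y=o1+s[0]*d1,o2+s[1]*d2; return (x+y)/2,np.linalg.norm(x-y)
E
python3 - <<'E'
from h import *
t,s=load("top"),load("side")
a=cv2.resize(t["frame"][160:270,280:450],None,fx=4.7,fy=4.7,interpolation=cv2.INTER_CUBIC)
b=cv2.resize(s["frame"][120:270,300:420],None,fx=4,fy=4,interpolation=cv2.INTER_CUBIC)
cv2.imwrite("pics/tc.png",a[:,:,::-1]);cv2.imwrite("pics/sc.png",b[:,:,::-1])
f=t["frame"].astype(int); m=((f.min(2)>140)).astype(np.uint8); m[:,:300]=0;m[:,380:]=0;m[:210]=0;m[:260]=m[:260];m[262:]=0
m=cv2.morphologyEx(m,cv2.MORPH_CLOSE,np.ones((15,15)))
c=max(cv2.findContours(m,0,2)[0],key=cv2.contourArea); r=cv2.minAreaRect(c); print(r)
P=np.array([onz(t,*p,60)[:2] for p in cv2.boxPoints(r)]); print(P.round(1),P.mean(0),[np.linalg.norm(P[i]-P[i-1]) for i in range(4)])
E
```

```text
((340.1037902832031, 235.97393798828125), (30.702987670898438, 63.74986267089844), 81.08507537841797)
[[ 533.6   72.3]
 [ 565.6 -116.6]
 [ 474.8 -130.8]
 [ 443.2   56.7]] [504.28140661 -29.62564269] [np.float64(91.69997172864443), np.float64(191.58531422313385), np.float64(91.86590096849103), np.float64(190.1804517209557)]
```

View pics/tc.png

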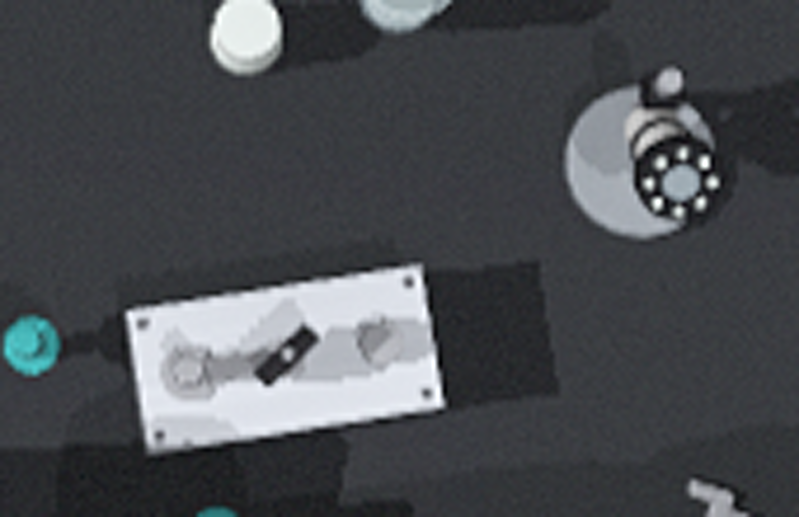

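View pics/sc.png

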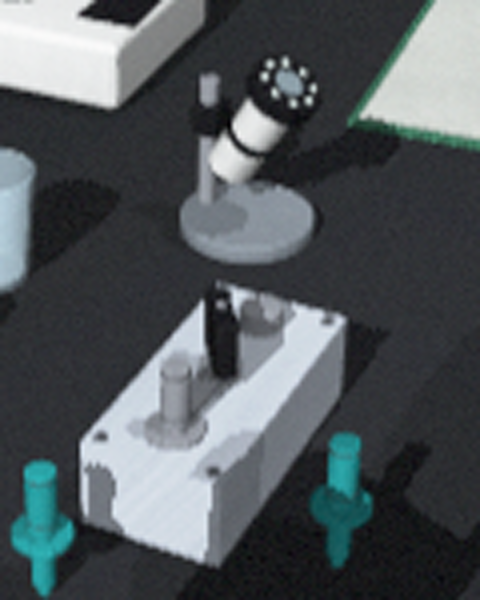

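The crops show the head of the neck at top-crop (188,370) and side-crop (177,360). The lens is at top-crop (682,181) and side-crop (290,82), the post top at top-crop (671,78) and side-crop (209,77), and the foot is centred near top-crop (641,161).

```bash
python3 - <<'E'
from h import *
t,s=load("top"),load("side")
T=lambda x,y:(280+(x+.5)/4.7-.5,160+(y+.5)/4.7-.5)
S=lambda x,y:(300+(x+.5)/4-.5,120+(y+.5)/4-.5)
C=np.array([504.3,-29.6]); y=np.array([-32,188.9]);y/=np.linalg.norm(y);print("yaw",np.degrees(np.arctan2(-y[0],y[1])))
print("ins from block",C+62*y,"knob",C,"plug",C-62*y)
for n,a,b,z in(("head",(189,370),(177,360),108),("lens",(682,181),(290,82),130),("post",(671,78),(209,77),114),("knobtop",(288,355),(218,294),112.5)):
    print(n,two(t,T(*a),s,S(*b)),onz(t,*T(*a),z)[:2],onz(s,*S(*b),z)[:2])
print("foot",onz(t,*T(641,161),8)[:2],onz(s,*S(247,219),8)[:2])
p=onz(t,*T(671,78),114)[:2];l=onz(t,*T(682,181),130)[:2];print("leanhdg",np.degrees(np.arctan2(*(l-p)[::-1])),np.linalg.norm(l-p))
E
```

```text
yaw 9.61473039196863
ins from block [493.94462145  31.52909401] knob [504.3 -29.6] plug [514.65537855 -90.72909401]
head (array([493.51785209,  30.57196038, 108.99480635]), np.float64(0.8874779600902402)) [493.93923435  30.8195511 ] [493.93931306  29.19776838]
lens (array([ 611.26728954, -270.05464542,  127.76530668]), np.float64(1.9790169599959653)) [ 611.81051195 -269.06781697] [ 608.10673917 -266.76638522]
post (array([ 677.85168751, -267.16769878,  113.1724138 ]), np.float64(1.8655116215972516)) [ 678.48977837 -266.49614556] [ 676.10431148 -266.246722  ]
knobtop (array([504.31630447, -28.98176356, 118.30471194]), np.float64(2.3817588822625066)) [503.64124439 -29.84618652] [510.25101081 -35.77636683]
foot [ 641.55087671 -267.97564733] [ 638.75357306 -265.61279421]
leanhdg -177.79132354771974 66.72883982669431
```

Measurements agree to about 2 mm. Insert (494,31), knob (504,-29.5), lens (611,-268.5,130), focus about (586,-269.5,173), leaning in world -x. First move: turn the tool so the jaws lie across the knob bar (tool x at 134°).

>>> {"op": "drive_tool", "data": {
  "delta_rot": [
    [0,0,-1],
    [0,0,-1],
    [0,0,-1],
    [0,0,-1],
    [0,0,-1],
    [0,0,-1],
    [0,0,-1],
    [0,0,-1],
    [0,0,-1],
    [0,0,-1]
  ],
  "delta_pos": [
    [0,0,0],
    [0,0,0],
    [0,0,0],
    [0,0,0],
    [0,0,0],
    [0,0,0],
    [0,0,0],
    [0,0,0],
    [0,0,0],
    [0,0,0]
  ],
  "hand": [50,50,50,50,50,50,50,50,50,50]
}}

```text
clock: 1.35
eef_pos: [133.2, -481.5, 230.8]
orientation: [0.671, 0.742, 0.0, -0.001]
contact_force: [-0.3, 0.5, 1.0]
grip_width: 49.5
```

>>> {"op": "drive_tool", "data": {
  "delta_rot": [
    [0,0,-1],
    [0,0,-1],
    [0,0,-1],
    [0,0,-1],
    [0,0,-0.83],
    [0,0,0]
  ],
  "delta_pos": [
    [0,0,0],
    [0,0,0],
    [0,0,0],
    [0,0,0],
    [0,0,0],
    [0,0,0]
  ],
  "hand": [50,50,50,50,50,50]
}}

```text
clock: 2.1
eef_pos: [133.2, -481.6, 230.8]
orientation: [0.391, 0.921, 0.0, -0.0]
contact_force: [-0.1, -0.0, -0.4]
grip_width: 50.2
```

```bash
cat >> h.py <<'E'
from scipy.spatial.transform import Rotation as R
def go(tcp):
    from rig import ctrl
    s=ctrl.sense(); r=R.from_quat(s["orientation"]); M=r.as_matrix()
    print("t",s["clock"],"tcp",s["eef_pos"].round(1),"x hdg",np.degrees(np.arctan2(M[1,0],M[0,0])).round(2),"z",M[:,2].round(3),"F",s["contact_force"].round(1),"grip",s["grip_width"],"j",s["joint_pos"].round(2))
    print("shift/30 tool axes",(M.T@(np.array(tcp)-s["eef_pos"])/30).round(3)); return s,M
E
python3 -c "
from h import *
go([504.3,-29.5,230])"
```

```text
t 2.1 tcp [ 133.2 -481.6  230.8] x hdg 134.02 z [-0.     0.001 -1.   ] F [-0.1 -0.  -0.4] grip 50.2070011013541 j [-1.3   0.24  0.    1.34 -0.   -0.5 ]
shift/30 tool axes [ 2.239 19.368  0.04 ]
```

>>> {"op": "drive_tool", "data": {
  "delta_rot": [
    [0,0,0],
    [0,0,0],
    [0,0,0],
    [0,0,0],
    [0,0,0],
    [0,0,0],
    [0,0,0],
    [0,0,0],
    [0,0,0],
    [0,0,0]
  ],
  "delta_pos": [
    [0.112,0.968,0],
    [0.112,0.968,0],
    [0.112,0.968,0],
    [0.112,0.968,0],
    [0.112,0.968,0],
    [0.112,0.968,0],
    [0.112,0.968,0],
    [0.112,0.968,0],
    [0.112,0.968,0],
    [0.112,0.968,0]
  ],
  "hand": [50,50,50,50,50,50,50,50,50,50]
}}

```text
clock: 3.35
eef_pos: [318.8, -254.8, 231.2]
orientation: [0.391, 0.92, 0.0, -0.0]
contact_force: [0.0, -0.4, -0.1]
grip_width: 49.6
```

>>> {"op": "drive_tool", "data": {
  "delta_rot": [
    [0,0,0],
    [0,0,0],
    [0,0,0],
    [0,0,0],
    [0,0,0],
    [0,0,0],
    [0,0,0],
    [0,0,0],
    [0,0,0],
    [0,0,0]
  ],
  "delta_pos": [
    [0.112,0.968,0],
    [0.112,0.968,0],
    [0.112,0.968,0],
    [0.112,0.968,0],
    [0.112,0.968,0],
    [0.112,0.968,0],
    [0.112,0.968,0],
    [0.112,0.968,0],
    [0.112,0.968,0],
    [0.112,0.968,0]
  ],
  "hand": [50,50,50,50,50,50,50,50,50,50]
}}

```text
clock: 4.6
eef_pos: [504.0, -28.7, 231.1]
orientation: [0.391, 0.92, -0.0, -0.0]
contact_force: [0.4, 0.5, 0.1]
grip_width: 50.0
```

>>> {"op": "drive_tool", "data": {
  "delta_rot": [
    [0,0,0],
    [0,0,0],
    [0,0,0]
  ],
  "delta_pos": [
    [0,0,0],
    [0,0,0],
    [0,0,0]
  ],
  "hand": [50,50,50]
}}

```text
clock: 4.97
eef_pos: [503.0, -30.1, 231.3]
orientation: [0.391, 0.921, -0.0, -0.0]
contact_force: [0.4, 0.2, -0.5]
grip_width: 50.0
```

```bash
python3 -c "
from h import *
go([504.3,-29.5,79])"
```

```text
t 4.975 tcp [503.  -30.1 231.3] x hdg 134.01 z [-0. -0. -1.] F [ 0.4  0.2 -0.5] grip 49.96244707251318 j [-0.06  0.25  0.02  1.34 -0.    0.74]
shift/30 tool axes [-0.015  0.047  5.077]
```

>>> {"op": "drive_tool", "data": {
  "delta_rot": [
    [0,0,0],
    [0,0,0],
    [0,0,0],
    [0,0,0],
    [0,0,0],
    [0,0,0],
    [0,0,0],
    [0,0,0]
  ],
  "delta_pos": [
    [-0.015,0.047,0.84],
    [0,0,0.84],
    [0,0,0.84],
    [0,0,0.84],
    [0,0,0.84],
    [0,0,0.84],
    [0,0,0],
    [0,0,0]
  ],
  "hand": [50,50,50,50,50,50,50,50]
}}

```text
clock: 5.98
eef_pos: [505.4, -29.3, 81.1]
orientation: [0.39, 0.921, 0.0, 0.001]
contact_force: [0.3, 0.7, 0.0]
grip_width: 50.2
```

>>> {"op": "drive_tool", "data": {
  "delta_rot": [
    [0,0,0],
    [0,0,0],
    [0,0,0],
    [0,0,0],
    [0,0,0],
    [0,0,0]
  ],
  "delta_pos": [
    [0,0,0],
    [0,0,0],
    [0,0,0],
    [0,0,0],
    [0,0,0],
    [0,0,0]
  ],
  "hand": [30,20,8,8,8,8]
}}

```text
clock: 6.72
eef_pos: [504.4, -30.0, 81.1]
orientation: [0.39, 0.921, -0.001, 0.0]
contact_force: [-3.9, -3.8, 6.6]
grip_width: 13.2
```

```bash
python3 -c "
from h import *
go([504.3,-29.5,80])"
```

```text
t 6.725 tcp [504.4 -30.   81.1] x hdg 134.05 z [-0.    -0.003 -1.   ] F [-3.9 -3.8  6.6] grip 13.24890500172179 j [-0.06  0.37 -0.23  0.97 -0.    0.74]
shift/30 tool axes [0.014 0.012 0.037]
```

Knob gripped (13.2 mm opening). I'll turn it clockwise about 66°, which is positive about the downward tool z.

>>> {"op": "drive_tool", "data": {
  "delta_rot": [
    [0,0,0.8],
    [0,0,0.8],
    [0,0,0.8],
    [0,0,0.8],
    [0,0,0.8],
    [0,0,0.8],
    [0,0,0.8],
    [0,0,0.8],
    [0,0,0.8],
    [0,0,0.8]
  ],
  "delta_pos": [
    [0,0,0],
    [0,0,0],
    [0,0,0],
    [0,0,0],
    [0,0,0],
    [0,0,0],
    [0,0,0],
    [0,0,0],
    [0,0,0],
    [0,0,0]
  ],
  "hand": [8,8,8,8,8,8,8,8,8,8]
}}

```text
clock: 7.98
eef_pos: [503.4, -30.3, 81.1]
orientation: [0.82, 0.572, -0.002, 0.001]
contact_force: [-6.0, -5.1, 8.7]
grip_width: 13.2
```

>>> {"op": "drive_tool", "data": {
  "delta_rot": [
    [0,0,0.3],
    [0,0,0],
    [0,0,0]
  ],
  "delta_pos": [
    [0,0,0],
    [0,0,0],
    [0,0,0]
  ],
  "hand": [8,8,8]
}}

```text
clock: 8.35
eef_pos: [503.3, -30.3, 81.1]
orientation: [0.831, 0.556, -0.002, 0.001]
contact_force: [-6.6, -4.5, 8.4]
grip_width: 13.2
```

```bash
python3 -c "
from h import *
s,_=go([504.3,-29.5,80]);print(s['ft_torque'])"
```

```text
t 8.35 tcp [503.3 -30.3  81.1] x hdg 67.61 z [-0.002 -0.003 -1.   ] F [-6.6 -4.5  8.4] grip 13.17518279083866 j [-0.06  0.37 -0.23  0.97 -0.    1.9 ]
shift/30 tool axes [0.037 0.02  0.037]
[-0.72487091  1.10926625 -0.07894272]
```

>>> {"op": "drive_tool", "data": {
  "delta_rot": [
    [0,0,0],
    [0,0,0],
    [0,0,0],
    [0,0,0],
    [0,0,0],
    [0,0,0],
    [0,0,0],
    [0,0,0]
  ],
  "delta_pos": [
    [0,0,0],
    [0,0,0],
    [0,0,0],
    [0,0,-0.9],
    [0,0,-0.9],
    [0,0,-0.9],
    [0,0,-0.9],
    [0,0,0]
  ],
  "hand": [50,50,50,50,50,50,50,60]
}}

```text
clock: 9.35
eef_pos: [506.7, -28.8, 190.3]
orientation: [0.83, 0.557, 0.002, 0.002]
contact_force: [0.6, -0.1, 0.6]
grip_width: 60.0
```

>>> {"op": "drive_tool", "data": {
  "delta_rot": [
    [0,0,-1],
    [0,0,-1],
    [0,0,-1],
    [0,0,-1],
    [0,0,0],
    [0,0,0]
  ],
  "delta_pos": [
    [0,0,0],
    [0,0,0],
    [0,0,0],
    [0,0,0],
    [0,0,0],
    [0,0,0]
  ],
  "hand": [60,60,60,60,60,60]
}}

```text
clock: 10.1
eef_pos: [504.6, -28.7, 187.4]
orientation: [0.646, 0.764, -0.0, -0.001]
contact_force: [-0.3, 0.5, -0.5]
grip_width: 59.9
```

```bash
python3 -c "
from h import *
from rig import vision
go([493.8,31,180])
c=vision.capture('side'); np.savez('side1.npz',**c)
b=cv2.resize(c['frame'][120:270,280:420],None,fx=4,fy=4,interpolation=cv2.INTER_CUBIC); cv2.imwrite('pics/s1.png',b[:,:,::-1])"
```

```text
t 10.1 tcp [504.6 -28.7 187.4] x hdg 99.59 z [-0.001  0.    -1.   ] F [-0.3  0.5 -0.5] grip 59.8670153135853 j [-0.06  0.28 -0.06  1.23  0.    1.35]
shift/30 tool axes [ 2.023 -0.021  0.246]
```

View pics/s1.png

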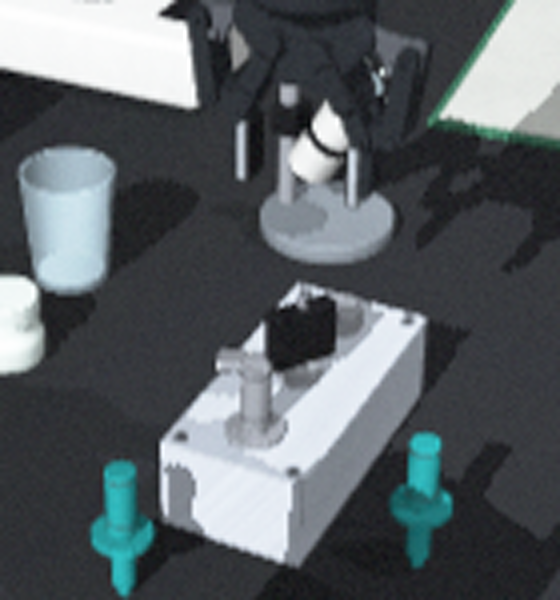

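The bar now faces broadside at (300,332) and the toe points to the upper left at (230,362), clear of the insert, so the clamp is open. Next: over the insert, down, and grip.

>>> {"op": "drive_tool", "data": {
  "delta_rot": [
    [0,0,0],
    [0,0,0],
    [0,0,0],
    [0,0,0],
    [0,0,0]
  ],
  "delta_pos": [
    [0.674,-0.007,0],
    [0.674,-0.007,0],
    [0.674,-0.007,0],
    [0,0,0],
    [0,0,0]
  ],
  "hand": [60,60,60,60,60]
}}

```text
clock: 10.78
eef_pos: [494.2, 30.6, 188.1]
orientation: [0.645, 0.764, -0.0, 0.0]
contact_force: [0.2, -0.3, -0.6]
grip_width: 59.9
```

```bash
python3 -c "
from h import *
go([493.8,31,78])"
```

```text
t 10.775 tcp [494.2  30.6 188.1] x hdg 99.67 z [ 0. -0. -1.] F [ 0.2 -0.3 -0.6] grip 59.906503865829826 j [ 0.06  0.25 -0.09  1.22 -0.    1.46]
shift/30 tool axes [ 0.018 -0.01   3.668]
```

>>> {"op": "drive_tool", "data": {
  "delta_rot": [
    [0,0,0],
    [0,0,0],
    [0,0,0],
    [0,0,0],
    [0,0,0],
    [0,0,0],
    [0,0,0]
  ],
  "delta_pos": [
    [0.018,-0.01,0.733],
    [0,0,0.733],
    [0,0,0.733],
    [0,0,0.733],
    [0,0,0.733],
    [0,0,0],
    [0,0,0]
  ],
  "hand": [60,60,60,60,60,60,60]
}}

```text
clock: 11.65
eef_pos: [494.3, 30.9, 78.8]
orientation: [0.645, 0.764, 0.0, 0.0]
contact_force: [-0.4, -0.7, 0.0]
grip_width: 60.2
```

>>> {"op": "drive_tool", "data": {
  "delta_rot": [
    [0,0,0],
    [0,0,0],
    [0,0,0],
    [0,0,0],
    [0,0,0],
    [0,0,0],
    [0,0,0],
    [0,0,0]
  ],
  "delta_pos": [
    [0,0,0],
    [0,0,0],
    [0,0,0],
    [0,0,0],
    [0,0,0],
    [0,0,0],
    [0,0,0],
    [0,0,0]
  ],
  "hand": [40,25,10,10,10,10,10,10]
}}

```text
clock: 12.65
eef_pos: [494.3, 31.4, 78.9]
orientation: [0.645, 0.764, 0.0, 0.001]
contact_force: [-1.0, -0.6, 5.9]
grip_width: 16.4
```

```bash
python3 -c "
from h import *
go([493.8,31,228])"
```

```text
t 12.65 tcp [494.3  31.4  78.9] x hdg 99.7 z [ 0.002  0.    -1.   ] F [-1.  -0.6  5.9] grip 16.42829681903844 j [ 0.06  0.35 -0.26  0.95 -0.    1.46]
shift/30 tool axes [-0.011 -0.01  -4.97 ]
```

Insert gripped (16.4 mm opening). I'll draw it straight up.

>>> {"op": "drive_tool", "data": {
  "delta_rot": [
    [0,0,0],
    [0,0,0],
    [0,0,0],
    [0,0,0],
    [0,0,0],
    [0,0,0],
    [0,0,0],
    [0,0,0],
    [0,0,0],
    [0,0,0]
  ],
  "delta_pos": [
    [0,0,-0.4],
    [0,0,-0.6],
    [0,0,-0.8],
    [0,0,-0.8],
    [0,0,-0.8],
    [0,0,-0.8],
    [0,0,-0.8],
    [0,0,-0.8],
    [0,0,-0.8],
    [0,0,0]
  ],
  "hand": [10,10,10,10,10,10,10,10,10,10]
}}

```text
clock: 13.9
eef_pos: [494.6, 31.5, 278.0]
orientation: [0.645, 0.764, 0.001, 0.001]
contact_force: [-0.7, -1.1, -1.7]
grip_width: 15.9
```

```bash
python3 -c "
from h import *
s,M=go([493.8,31,228])
from rig import vision
c=vision.capture('side'); np.savez('side2.npz',**c)
b=cv2.resize(c['frame'][60:260,240:440],None,fx=3,fy=3,interpolation=cv2.INTER_CUBIC); cv2.imwrite('pics/s2.png',b[:,:,::-1])
a=np.array([-.4996,-.019,.866]);T=M[:,2]
# rotvec in tool axes taking tool z to -a
w=np.cross(T,-a);w/=np.linalg.norm(w);th=np.degrees(np.arccos(T@-a));print('rot units',(M.T@w)*th/8)
M2=R.from_rotvec(w*np.radians(th)).as_matrix()@M
f=np.array([611,-268.5,130])+50*a; g=f+a*59; print('focus',f,'tcp',g,'approach',g+40*a)
print('shift tool axes after tilt',(M2.T@(g+40*a-s['eef_pos'])/30))
print('shift now',(M.T@(g+40*a-s['eef_pos'])/30))"
```

```text
t 13.9 tcp [494.6  31.5 278. ] x hdg 99.7 z [ 0.004  0.    -1.   ] F [-0.7 -1.1 -1.7] grip 15.897083861185427 j [0.06 0.21 0.09 1.44 0.   1.46]
shift/30 tool axes [-0.01  -0.036  1.667]
rot units [-3.69056483e+00 -4.88452242e-01 -8.74626716e-20]
focus [ 586.02 -269.45  173.3 ] tcp [ 556.5436 -270.571   224.394 ] approach [ 536.5596 -271.331   259.034 ]
shift tool axes after tilt [-10.12490582  -0.77072156   1.05451317]
shift now [-10.18384844  -0.32537293   0.63489459]
```

View pics/s2.png

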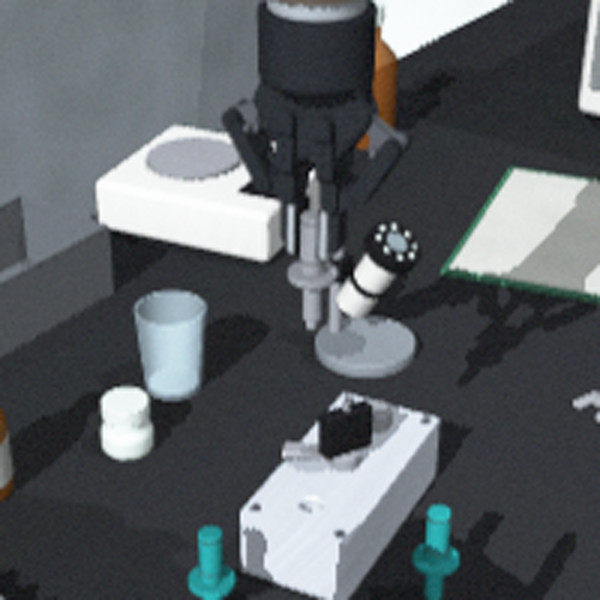

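The insert hangs upright in the fingers at (313,265) with its tip at (313,325), and the bore is empty. Now tilt by 30°, then carry it to 40 mm short of the focus point along the lens axis.

>>> {"op": "drive_tool", "data": {
  "delta_rot": [
    [-0.6,-0.08,0],
    [-0.6,-0.08,0],
    [-0.6,-0.08,0],
    [-0.6,-0.08,0],
    [-0.6,-0.08,0],
    [-0.69,-0.09,0],
    [0,0,0]
  ],
  "delta_pos": [
    [0,0,0],
    [0,0,0],
    [0,0,0],
    [0,0,0],
    [0,0,0],
    [0,0,0],
    [0,0,0]
  ],
  "hand": [10,10,10,10,10,10,10]
}}

```text
clock: 14.82
eef_pos: [490.0, 31.1, 272.6]
orientation: [0.624, 0.739, 0.171, 0.188]
contact_force: [-0.5, 0.4, -1.8]
grip_width: 16.3
```

>>> {"op": "drive_tool", "data": {
  "delta_rot": [
    [0,0,0],
    [0,0,0],
    [0,0,0],
    [0,0,0],
    [0,0,0],
    [0,0,0],
    [0,0,0],
    [0,0,0],
    [0,0,0],
    [0,0,0]
  ],
  "delta_pos": [
    [-0.7,-0.055,0.07],
    [-0.7,-0.055,0.07],
    [-0.7,-0.055,0.07],
    [-0.7,-0.055,0.07],
    [-0.7,-0.055,0.07],
    [-0.7,-0.055,0.07],
    [-0.7,-0.055,0.07],
    [-0.7,-0.055,0.07],
    [-0.7,-0.055,0.07],
    [-0.7,-0.055,0.07]
  ],
  "hand": [10,10,10,10,10,10,10,10,10,10]
}}

```text
clock: 16.08
eef_pos: [522.3, -179.2, 262.9]
orientation: [0.624, 0.739, 0.172, 0.189]
contact_force: [-0.3, 1.3, -0.7]
grip_width: 16.1
```

>>> {"op": "drive_tool", "data": {
  "delta_rot": [
    [0,0,0],
    [0,0,0],
    [0,0,0],
    [0,0,0],
    [0,0,0],
    [0,0,0],
    [0,0,0]
  ],
  "delta_pos": [
    [-0.62,-0.05,0.07],
    [-0.62,-0.05,0.07],
    [-0.62,-0.05,0.07],
    [-0.62,-0.05,0.07],
    [-0.62,-0.05,0.07],
    [0,0,0],
    [0,0,0]
  ],
  "hand": [10,10,10,10,10,10,10]
}}

```text
clock: 16.95
eef_pos: [534.5, -270.8, 256.6]
orientation: [0.623, 0.739, 0.173, 0.19]
contact_force: [-0.7, 0.4, -1.2]
grip_width: 16.2
```

```bash
python3 -c "
from h import *
s,M=go([556.5,-270.6,224.4])
from rig import vision
a=np.array([-.4996,-.019,.866]);print('axis err deg',np.degrees(np.arccos(-a@M[:,2])))
for n in('side','top'):
    c=vision.capture(n); np.savez(n+'3.npz',**c)
    tip=s['eef_pos']+59*M[:,2]; print(n,'pred tip',proj(c,tip),'head',proj(c,tip-88*M[:,2]),'focus',proj(c,[586,-269.5,173.3]),'lens',proj(c,[611,-268.5,130]))
    u,v=proj(c,tip).astype(int); b=cv2.resize(c['frame'][max(v-60,0):v+60,u-60:u+60],None,fx=5,fy=5,interpolation=cv2.INTER_CUBIC); print('crop origin',u-60,v-60); cv2.imwrite(f'pics/{n}3.png',b[:,:,::-1])"
```

```text
t 16.95 tcp [ 534.5 -270.8  256.6] x hdg 98.71 z [ 0.496  0.019 -0.868] F [-0.7  0.4 -1.2] grip 16.209625454401607 j [-0.62  0.12 -0.21  0.82  0.31  0.84]
shift/30 tool axes [-0.035  0.101  1.297]
axis err deg 0.5732752019044713
side pred tip [388.0559888  118.77190307] head [405.18781501  94.90093625] focus [380.2290216  127.66599223] lens [371.58633667 139.62238052]
crop origin 328 58
top pred tip [431.0714609  212.04436732] head [438.74917032 226.03279747] focus [428.29099657 205.26635814] lens [424.51846106 198.39454956]
crop origin 371 152
```

View pics/side3.png

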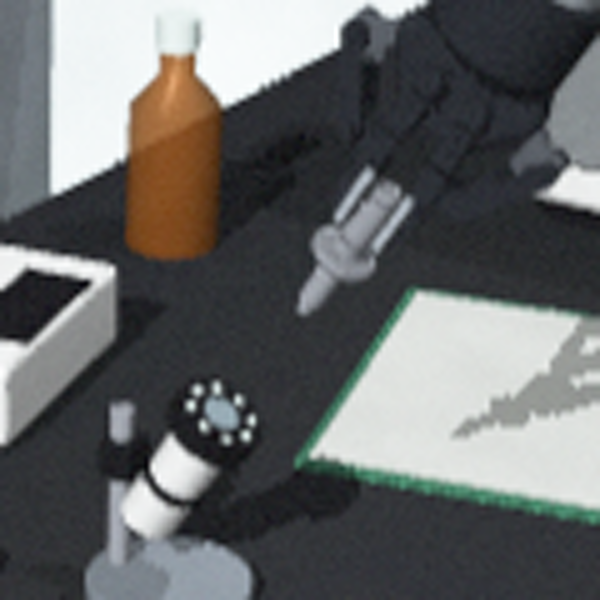

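View pics/top3.png

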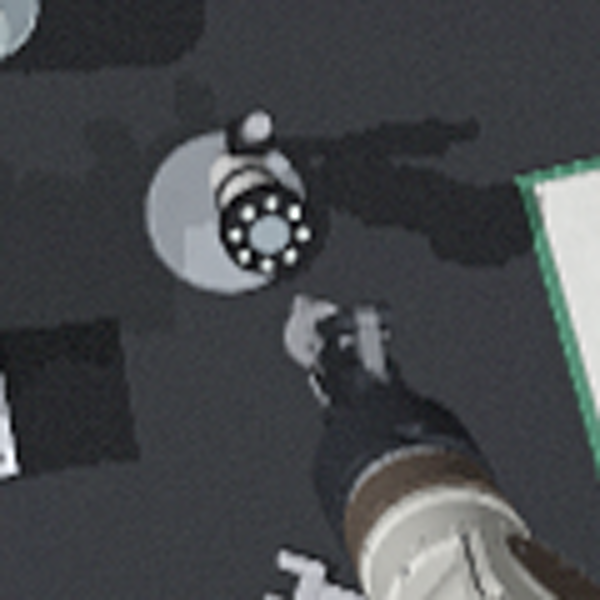

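In the side crop the tip is at (302,312) and the lens at (221,409). In the top crop they are at (302,297) and (270,234). Both match the predictions within about 1.5 px. I'll triangulate the actual tip before closing in.

```bash
python3 -c "
from h import *
t,s=load('top',3),load('side',3)
f=lambda x,y,u,v:(u+(x+.5)/5-.5,v+(y+.5)/5-.5)
p,e=two(t,f(302,298,371,152),s,f(302,312,328,58));l,e2=two(t,f(270,234,371,152),s,f(221,409,328,58));print(p,e,l,e2)
_,M=go([556.5,-270.6,224.4]);a=np.array([-.4996,-.019,.866])
print('rel',(M.T@(l+50*a-p)/30), 'tip from tcp',M.T@(p-_['eef_pos']))"
```

```text
[ 565.61747915 -271.06588826  200.8674754 ] 2.0776616412094286 [ 610.70677709 -268.69288593  130.7123873 ] 0.428842933038345
t 17.05 tcp [ 534.5 -270.4  256.8] x hdg 98.74 z [ 0.496  0.019 -0.868] F [-0.5  0.7 -0.7] grip 16.025988346813985 j [-0.62  0.12 -0.21  0.82  0.31  0.84]
shift/30 tool axes [-0.049  0.094  1.302]
rel [0.00341375 0.14010624 1.11051904] tip from tcp [-1.76619302 -1.05774611 64.00027756]
```

>>> {"op": "drive_tool", "data": {
  "delta_rot": [
    [0,0,0],
    [0,0,0],
    [0,0,0],
    [0,0,0],
    [0,0,0],
    [0,0,0],
    [0,0,0],
    [0,0,0]
  ],
  "delta_pos": [
    [-0.02,0.12,0.28],
    [0,0,0.3],
    [0,0,0.3],
    [0,0,0.3],
    [0,0,0],
    [0,0,0],
    [0,0,0],
    [0,0,0]
  ],
  "hand": [10,10,10,10,10,10,10,10]
}}

```text
clock: 18.05
eef_pos: [555.4, -270.4, 228.4]
orientation: [0.623, 0.739, 0.173, 0.19]
contact_force: [1.4, -0.2, -0.9]
grip_width: 16.5
```

```bash
python3 -c "
from h import *
s,M=go([556.5,-270.6,224.4])
from rig import vision
a=np.array([-.4996,-.019,.866]);print('axis err deg',np.degrees(np.arccos(-a@M[:,2])),s['qvel'].round(3))
im=[]
for n in('side','top'):
    c=vision.capture(n); np.savez(n+'4.npz',**c)
    u,v=proj(c,[586,-269.5,173.3]).astype(int); print(n,'origin',u-40,v-40,proj(c,[586,-269.5,173.3]))
    im.append(cv2.resize(c['frame'][v-40:v+40,u-40:u+40],None,fx=5,fy=5,interpolation=cv2.INTER_CUBIC))
cv2.imwrite('pics/f4.png',np.hstack(im)[:,:,::-1])"
```

```text
t 18.05 tcp [ 555.4 -270.4  228.4] x hdg 98.7 z [ 0.497  0.018 -0.868] F [ 1.4 -0.2 -0.9] grip 16.46074445315081 j [-0.6   0.17 -0.23  0.74  0.3   0.87]
shift/30 tool axes [-0.003 -0.036  0.132]
axis err deg 0.5548631005673109 [ 0.001  0.    -0.001 -0.002  0.001  0.002]
side origin 340 87 [380.2290216  127.66599223]
top origin 388 165 [428.29099657 205.26635814]
```

View pics/f4.png

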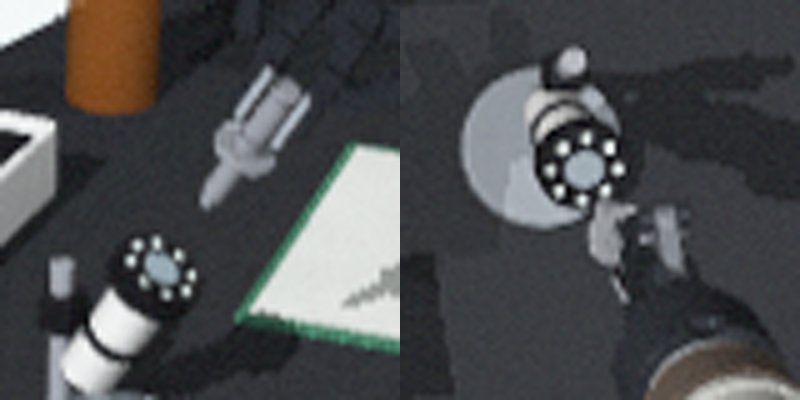

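In the final view the tip is at (381.0,128.4) in the side image against the focus point at (380.2,127.7). In the top image it is at (428.6,205.4) against (428.3,205.3). The insert lines up with the barrel axis and the arm is still, so I'm handing in.

```bash
python3 -c "
from rig import ticket
print(ticket.job_done())"
```

```text
the job is handed in; nothing more can be done
None
```

I opened the clamp, drew the insert out of its bore and handed the job in with its tip held at the focus point. Handing in gives no verdict, so the results below are my own last checks.

- **Clamp:** I turned the knob about 66° clockwise (1.16 rad) and let go. A picture afterwards showed the toe well clear of the insert, but I did not measure the final angle.
- **Tip position:** the tip was within about 1 pixel of the computed focus point in both camera views, roughly 2 mm.
- **Alignment:** the tool axis, with the insert gripped along it, was 0.6° off my estimate of the lens axis.
- **Holding still:** the arm's joint speeds were near zero, and the fingers still held the neck at 16.5 mm opening. The clock was about 18 s.
- **Disturbance:** the largest force in the readings I took was about 12 N, while turning the knob. I saw nothing else touched or moved, but took no final measurement of the plug and bystanders.

**Disagreement:** before the final approach, two-view triangulation put the tip about 5 mm further out of the fingers than the grip geometry did. I aimed between the two values, and the last picture supports that. Either value keeps the tip within the 15 mm limit.

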